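# Index the marking fixture one hole on and latch its guard

## Robot

A 6-joint arm with a two-finger parallel gripper is mounted at the origin on the work surface. World frame = base frame: x ahead of the robot, y to its left, z up, the work surface at z = 0. Lengths are in m, angles in rad, forces in N, time in s.
With the tool pointing down it reaches from about 0.375 to 0.9 m from the base axis. Payload 3.1 kg.
Tool frame: the origin (TCP) lies midway between the tips of the shut fingers; the grasp point (between the pads) lies 19 mm behind it; z points along the fingers, y is the direction in which the jaws open and shut (so a half turn about z gives the same grasp; the last joint's range is limited). The gripper opens to 85 mm and grips with 20 to 120 N. Pads are 22 mm wide; open, the fingers measure 114 mm over their backs; the gripper's body (76 mm by 85 mm) begins 54 mm behind the grasp point. The pads swing forward as they close: fully open they stand 13 mm farther back than shut.
Start: joints at [-1.502, 0.527, 1.433, -0, 1.181, -0.178], TCP at [0.153, -0.606, 0.231] pointing down, gripper open.
Joint ranges: [-3.08, 3.08], [-0.75, 2.2], [0.22, 2.44], [-1.43, 4.57], [0, 2.65], [-2.85, 2.85]. Speed limits (rad/s): [2.79, 2.79, 3.14, 3.14, 3.14, 3.14].

## Interface

Orientations are given as a unit quaternion [x, y, z, w].
In Python, from station import manip gives the robot as it stands.
- The arm moves only by the tool servo_tool, never from a script. Its argument "motion" is a list of rows, each a list of 7 numbers: the shift along the tool's x, y, z in mm, then the turn, a rotation vector about the tool's x, y, z in rad, then the opening, from -1 (shut) to 1 (fully open), so that 0 is half open. In form: [[x, y, z, rx, ry, rz, hand], ...]. A call has 1 to 12 rows; each row shifts and turns the pose as measured when the row begins, along the tool's axes as they then stand; what a row does not reach is not made up. A row lasts 1/12 s, in which the tool goes at most 41.7 mm and 7.16 degrees, less where a joint would pass 70% of its speed; a pose out of reach is approached as far as the arm can. A call with a gripper value outside its range is refused whole. The fingers move at their own pace and stop on an object; "grip_force" is the grip in N (left out, the last holds). Time passes only in rows, so rows that do not move let the fingers close. It gives the time, the measured TCP pose, the force and the opening at its end, in the units of the state.
- manip.sense(): the state, without advancing time (a new reading comes with each control period).
- manip.snapshot(name): name is "side" or "top" or "wrist"; returns a dict with "frame" (420x560x3 uint8, red, green, blue), "mtx" (3x3 intrinsics, pixels), "world_from_camera" (4x4, takes a point from camera to world coordinates). Camera axes: x right, y up, looking along -z (the intrinsics and any distortion apply to the point x, -y, -z); pixel columns grow to the right and rows downward; lengths in m; the calibration is good to about 2 mm. The wrist camera is an equidistant fisheye: a pixel r from the principal point sees the ray r / f radians off the axis. A picture is of the moment at which its call begins. There is no depth.
- manip.sign_off(): hands the job in, once; it reports no verdict.
The state is a dict: "t": time; "q": joint angles; "qd": joint speeds; "tau": joint torques, N m; "tcp_pos": TCP position; "tool_rot": TCP orientation; "force": force on the tool from outside, world axes, zero at the start; "ft_torque": the same for the moment, N m; "finger_gap": opening from 0.0 (shut) to 1.0 (fully open).
Only numpy, scipy, OpenCV 4.12 (cv2) and the standard library are available. Lean on these libraries where they do the work, as an engineer would, in place of code of your own. Each camera call takes 0.05 s, during which the arm holds its last target.

## Task

Move the marking fixture on by one position: pull up the black knob of the spring plunger, swing its arm counter-clockwise (seen from above) to the next hole, and let the pin snap fully into it. Then push the open guard lid with the amber window down against its gasket until the latch catches, and let go. Leave the other things on and around the fixture where they are.

Things in the scene. Friction and masses are not known exactly. Their poses are not given: they have to be found in the camera images.
- station: White housing of the indexing fixture, fixed: 225 mm (x) by 460 mm (y), deck 50 mm above the table; front towards its -x. Origin on the table under the middle. On the deck at (0, 125) mm a dark disc (radius 98 mm) with an aluminium track; at (0, -125) mm a grey chamber 150 x 150 mm, walls to 97 mm above the table; behind it (x 110 to 215 mm) a laser head to 92 mm high.
- pivot (a point): Point on the vertical pivot axis of the plunger arm, at the level of the top of the track (68 mm above the table). The arm's radius from here to the plunger is 75 mm. The disc, track and arm are turned differently on the housing each time.
- knob (a point): Centre of the round black knob on the plunger: 28 mm diameter, from 14 mm below to 12 mm above this point, axis vertical, about 116 mm above the table when the pin is in. It moves with plunger and arm and may turn in the fingers. Under it a steel barrel 18 mm wide and 20 mm high stands on the grey arm (22 mm wide, top 80 mm above the table), which runs to the pivot.
- plunger (a joint): How far the plunger is pulled up, m: 0 pin fully in a hole, about 0.009 pin tip resting on the track between holes, 0.016 stop. A spring pulls it down, 6 N at 0 and 10 N at 0.014. The pin is 10 mm thick with a round end; the holes leave it 1.5 mm of play each way along the arc.
- crank (a joint): Angle of the plunger arm, rad: 0 in its present hole, growing counter-clockwise seen from above; stops at -0.12 and 1.72. The next hole lies between 0.64 and 0.93, differently each time, to be found by touch: let down on the track, the pin (drag 2 to 4 N at the knob) drops in when it comes over the hole, and the arm is stopped. The hole after it, beyond 1.27, is wrong.
- lid (a joint): Opening angle of the guard lid, rad: about 0.01 latched, 0.95 to 1.2 at the start. A stiff hinge (0.13 N m) holds it where left. From about 0.08 down it pushes a sprung latch aside (up to 15 N at the front rail), from about 0.035 it squeezes the gasket (8 to 16 N). The latch catches once it is below about 0.005; a stop lies at -0.03. Unlatched it springs back above 0.025.
- lid_hinge (a point): Middle of the lid's hinge line, 105 mm above the table, at the back of the chamber; axes as the station's, the line along y. The shut lid reaches 148 mm from it towards the station's -x; it opens upward.
- lid_press (a point): Middle of the outer (upper when shut) face of the lid's front rail, 134 mm from the hinge line and 5 mm outside the lid's middle plane; z is the outward normal, x points along the lid to the hinge. The rail is a flat grey bar 28 mm wide (14 mm either way), 150 mm long. When shut, the strike bar and steel latch (top about 125 mm above the table) stand 18 to 45 mm in front of it.
- tag: Bystander: steel tag 40 x 24 x 5 mm lying on the deck. Origin under its centre.
- jar: Bystander: clear jar with white cap, 30 mm wide, 35 mm high, standing on the deck's rear left corner. Origin under its centre.
- driver: Bystander: screwdriver lying on the table between the robot and the fixture.
- cup: Bystander: steel cup, 72 mm wide, 85 mm high, on the table to the left (+y).
- cleaner: Bystander: white bottle, 56 mm wide, 160 mm high, on the table to the right.
- brush: Bystander: brush lying on the table to the right.
- parts_tray: Bystander: open cardboard tray 120 x 160 x 35 mm on the table to the left.

How it is judged:
On the way, in this order (a step that is already met when the one before it is completed fails the run):
1. the plunger is pulled up clear of its present hole (value of joint plunger above 0.0075 m), for 0.05 s.
2. the pin has snapped fully into the next hole (value of joint plunger below 0.0025 m and value of joint crank between 0.58 and 1 rad), for 0.2 s.
3. the guard lid is shut and latched (value of joint lid below 0.02 rad), for 0.2 s.
At the end, for the whole second after the job is handed in: The pin sits in the next hole (arm angle 0.58 to 1.0 rad, plunger less than 2.5 mm up) and the lid is latched (angle under 0.02 rad), with nothing held (all of step 2 and value of joint lid below 0.02 rad); the robot touches nothing.
It fails at once if a thing on the deck (tag, jar) is pushed more than 40 mm, or the jar is knocked over (distance of any of tag, jar from where it was at the start of the episode above 0.04 m or angle between jar's own z axis and vertical above 0.6 rad).
It fails at once if the screwdriver, brush or tray is pushed more than 40 mm (distance of any of driver, brush, parts_tray from where it was at the start of the episode above 0.04 m).
It fails at once if the cup or bottle is pushed more than 40 mm or knocked over (distance of any of cup, cleaner from where it was at the start of the episode above 0.04 m or angle between any of cup, cleaner's own z axis and vertical above 0.6 rad).
It also fails if it takes over 70 s, if anything falls off the work surface, if the arm or the gripper's body presses on something with over 40 N, if the wrist force passes 120 N, or if a joint passes its speed limit or range.

## Working session

There is one attempt and no reset: what is moved stays moved. The work goes in short steps, Python scripts to look and compute and a tool call to move; the robot and the scene stay as the last step left them, time stands still between calls to the robot, and variables do not carry over. Pictures are saved under pics/ and viewed, and the job is handed in when it is done.

Besides the shell and the picture viewer there is one more tool, called by a JSON object that holds its "fn" and its "kwargs", one argument or row to a line. servo_tool: Moves the arm, as the interface text tells. Its arguments: {"type":"object","properties":{"motion":{"type":"array"},"grip_force":{"type":"number"}},"required":["motion"]}

```bash
ls; mkdir -p pics
python3 - <<'E'
from station import manip
import cv2
print(manip.sense())
for n in ["side","top","wrist"]:
    s=manip.snapshot(n)
    cv2.imwrite(f"pics/{n}0.png",s["frame"][:,:,::-1])
    print(n,s["mtx"].tolist(),s["world_from_camera"].round(4).tolist(),[k for k in s])
E
```

```text
pics
{'t': 0.0, 'q': array([-1.50248981e+00,  5.28489094e-01,  1.43387059e+00, -9.38934471e-06,
        1.18137597e+00, -1.78515825e-01]), 'qd': array([ 0.00116031, -0.00095574, -0.00122954,  0.00014451, -0.0001489 ,
       -0.00040424]), 'tau': array([-1.92555803e-03, -4.42363071e+01, -1.78028888e+01, -2.48556144e-04,
        8.39970162e-03,  2.54247162e-06]), 'tcp_pos': array([ 0.15267075, -0.60535147,  0.2303296 ]), 'tool_rot': array([ 9.92393712e-01,  1.23099845e-01,  5.46798837e-05, -1.07010905e-03]), 'force': array([-0.72425169,  0.4286708 ,  0.20994784]), 'ft_torque': array([0.01972355, 0.04312471, 0.00320735]), 'finger_gap': 0.9961368993093808}
side [[443.6539632555278, 0.0, 274.88624331023357], [0.0, 443.6539632555278, 213.47556052535353], [0.0, 0.0, 1.0]] [[-0.9814, 0.1109, -0.1565, 0.3451], [-0.1918, -0.5612, 0.8052, 1.0277], [0.0015, 0.8202, 0.572, 0.809], [0.0, 0.0, 0.0, 1.0]] ['frame', 'mtx', 'world_from_camera']
top [[450.8644089901755, 0.0, 281.2921005419439], [0.0, 450.8644089901755, 213.4762450594784], [0.0, 0.0, 1.0]] [[-0.024, 0.9962, -0.0835, 0.4286], [-0.9997, -0.0238, 0.0034, 0.013], [0.0014, 0.0836, 0.9965, 1.3758], [0.0, 0.0, 0.0, 1.0]] ['frame', 'mtx', 'world_from_camera']
wrist [[325.19226210127806, 0.0, 279.9333248750264], [0.0, 325.19226210127806, 216.3916789643614], [0.0, 0.0, 1.0]] [[0.2437, 0.9313, 0.2708, 0.2215], [-0.9699, 0.2342, 0.0673, -0.5881], [-0.0007, -0.279, 0.9603, 0.3721], [0.0, 0.0, 0.0, 1.0]] ['frame', 'mtx', 'world_from_camera']
```

View pics/side0.png

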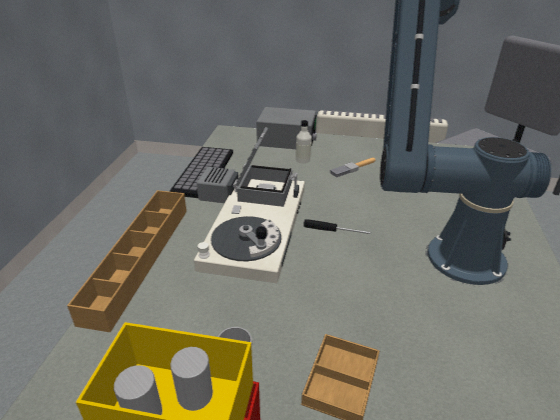

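View pics/top0.png

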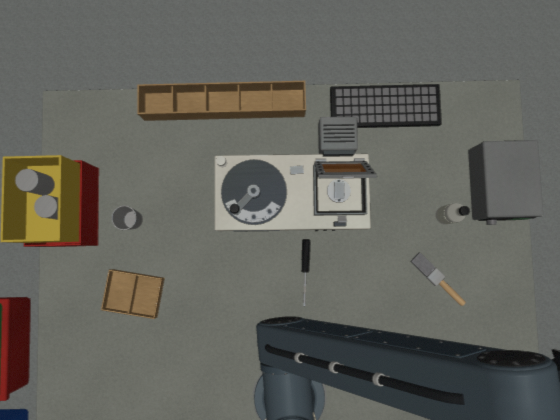

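Run:
```python
import cv2
a=cv2.imread('pics/top0.png')
cv2.imwrite('pics/top0z.png',cv2.resize(a[60:300,180:460],None,fx=2.5,fy=2.5,interpolation=cv2.INTER_CUBIC))
a=cv2.imread('pics/side0.png')
cv2.imwrite('pics/side0z.png',cv2.resize(a[80:320,60:360],None,fx=2.5,fy=2.5,interpolation=cv2.INTER_CUBIC))
```

```text
(no output)
```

View pics/top0z.png

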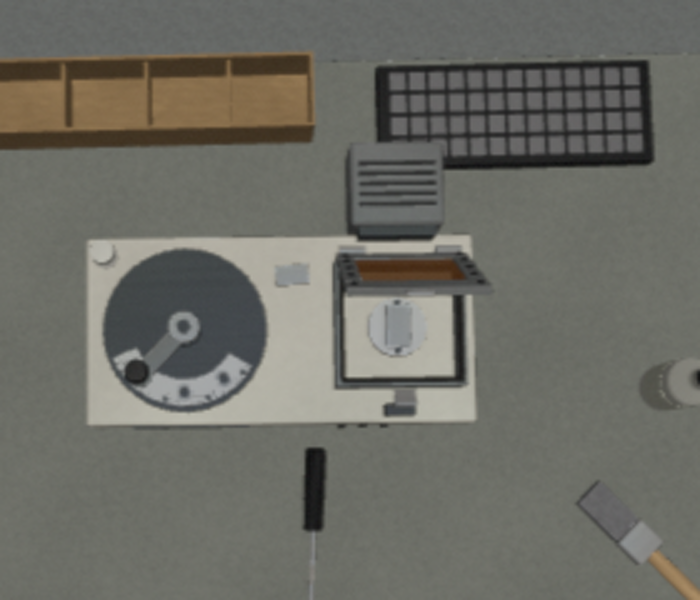

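View pics/side0z.png

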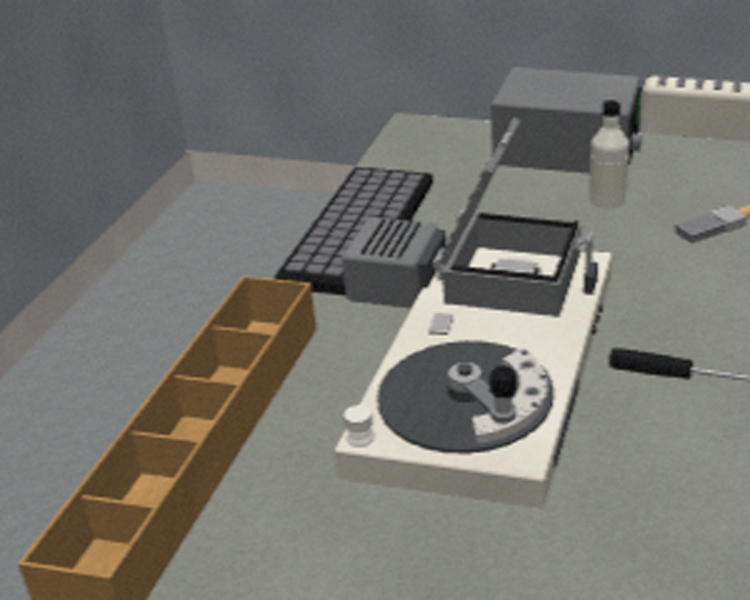

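```bash
cat > h.py <<'E'
import numpy as np, cv2
from scipy.spatial.transform import Rotation as R
from station import manip
def ray(s,u,v,fish=False):
    K=s["mtx"];T=s["world_from_camera"]
    x=(u-K[0,2])/K[0,0];y=(v-K[1,2])/K[1,1]
    if fish:
        r=np.hypot(x,y);k=np.sin(r)/max(r,1e-9);d=np.array([x*k,-y*k,-np.cos(r)])
    else: d=np.array([x,-y,-1.])
    return T[:3,3],T[:3,:3]@d
def atz(s,u,v,z,fish=False):
    o,d=ray(s,u,v,fish);return o+d*(z-o[2])/d[2]
def proj(s,p,fish=False):
    K=s["mtx"];T=s["world_from_camera"];c=T[:3,:3].T@(np.asarray(p)-T[:3,3]);c=c*[1,-1,-1]
    if fish:
        rr=np.hypot(c[0],c[1]);th=np.arctan2(rr,c[2]);x,y=c[:2]/max(rr,1e-9)*th
    else: x,y=c[:2]/c[2]
    return np.array([K[0,0]*x+K[0,2],K[1,1]*y+K[1,2]])
def tri(a,b):
    # a,b:(origin,dir)
    A=[];B=[]
    for o,d in (a,b):
        d=d/np.linalg.norm(d);P=np.eye(3)-np.outer(d,d);A.append(P);B.append(P@o)
    return np.linalg.lstsq(np.vstack(A),np.hstack(B),rcond=None)[0]
E
python3 - <<'E'
from h import *
s=manip.snapshot("top")
z=lambda x,y:(180+x/2.5,60+y/2.5)
for n,p,h in [("TL",(88,241),.05),("TR",(470,236),.05),("BR",(476,423),.05),("BL",(88,426),.05),("pivot",(183,327),.085),("knob",(136,372),.128),("h1",(184,391),.068),("h2",(224,378),.068),("cham BL",(337,386),.097),("cham BR",(466,384),.097),("jar",(102,250),.085),("tag",(292,275),.055)]:
    print(n,atz(s,*z(*p),h).round(4))
d=manip.snapshot("side")
z2=lambda x,y:(60+x/2.5,80+y/2.5)
for n,a,b in [("knob",(136,372),(503,378)),("lidA",(491,290),(517,121))]:
    print(n,tri(ray(s,*z(*a)),ray(d,*z2(*b))))
E
```

```text
TL [0.7152 0.2015 0.05  ]
TR [ 0.7105 -0.2544  0.05  ]
BR [ 0.4871 -0.2525  0.05  ]
BL [0.4945 0.204  0.05  ]
pivot [0.6044 0.0881 0.085 ]
knob [0.5494 0.1388 0.128 ]
h1 [0.5316 0.0893 0.068 ]
h2 [0.5457 0.0425 0.068 ]
cham BL [ 0.5309 -0.0866  0.097 ]
cham BR [ 0.5297 -0.2335  0.097 ]
jar [0.6967 0.1804 0.085 ]
tag [ 0.6675 -0.0405  0.055 ]
knob [0.55186181 0.14002496 0.11783417]
lidA [ 0.61609785 -0.23685506  0.2320939 ]
```

```bash
cat >> h.py <<'E'
def plan(pos,yaw_deg,n=None,hand=None,maxs=40.,maxr=.12):
    s=manip.sense();p=s["tcp_pos"];r=R.from_quat(s["tool_rot"])
    tgt=R.from_euler('z',yaw_deg,degrees=True)*R.from_euler('x',180,degrees=True)
    pos=np.asarray(pos,float);rv=(r.inv()*tgt).as_rotvec();d=pos-p
    if n is None:n=int(max(np.ceil(np.linalg.norm(d)*1000/maxs),np.ceil(np.linalg.norm(rv)/maxr),1))
    print("n",n,"dist",d.round(4),"rv",rv.round(3))
    out=[]
    for i in range(n):
        ri=r*R.from_rotvec(rv*i/n)
        out.append(list((ri.inv().apply(d)/n*1000).round(1)+0)+list((rv/n).round(3)+0)+[hand])
    for i in range(0,n,12):print(str(out[i:i+12]).replace("None","H"))
def st():
    s=manip.sense();x=R.from_quat(s["tool_rot"]).apply([[1,0,0],[0,0,1]])
    print("t %.2f"%s["t"],"tcp",s["tcp_pos"].round(4),"yaw %.1f"%np.degrees(np.arctan2(x[0,1],x[0,0])),"z",x[1].round(3),"F",s["force"].round(1),"gap %.3f"%s["finger_gap"],"q",s["q"].round(2))
E
python3 - <<'E'
from h import *
st();plan([.58,.09,.31],137)
E
```

```text
t 0.25 tcp [ 0.1527 -0.6057  0.2308] yaw 14.1 z [-0.     0.001 -1.   ] F [ 0.  -0.  -0.1] gap 1.002 q [-1.5   0.53  1.43 -0.    1.18 -0.18]
n 21 dist [0.4273 0.6957 0.0792] rv [-0.000e+00 -1.000e-03 -2.144e+00]
[[np.float64(27.8), np.float64(-27.2), np.float64(-3.7), np.float64(0.0), np.float64(0.0), np.float64(-0.102), H], [np.float64(30.4), np.float64(-24.2), np.float64(-3.7), np.float64(0.0), np.float64(0.0), np.float64(-0.102), H], [np.float64(32.8), np.float64(-20.9), np.float64(-3.7), np.float64(0.0), np.float64(0.0), np.float64(-0.102), H], [np.float64(34.7), np.float64(-17.5), np.float64(-3.7), np.float64(0.0), np.float64(0.0), np.float64(-0.102), H], [np.float64(36.3), np.float64(-13.9), np.float64(-3.7), np.float64(0.0), np.float64(0.0), np.float64(-0.102), H], [np.float64(37.5), np.float64(-10.1), np.float64(-3.7), np.float64(0.0), np.float64(0.0), np.float64(-0.102), H], [np.float64(38.4), np.float64(-6.2), np.float64(-3.8), np.float64(0.0), np.float64(0.0), np.float64(-0.102), H], [np.float64(38.8), np.float64(-2.3), np.float64(-3.8), np.float64(0.0), np.float64(0.0), np
[... 788 characters left out ...]
p.float64(-0.102), H], [np.float64(28.2), np.float64(26.7), np.float64(-3.8), np.float64(0.0), np.float64(0.0), np.float64(-0.102), H], [np.float64(25.4), np.float64(29.5), np.float64(-3.8), np.float64(0.0), np.float64(0.0), np.float64(-0.102), H], [np.float64(22.2), np.float64(31.9), np.float64(-3.8), np.float64(0.0), np.float64(0.0), np.float64(-0.102), H], [np.float64(18.8), np.float64(34.0), np.float64(-3.8), np.float64(0.0), np.float64(0.0), np.float64(-0.102), H], [np.float64(15.3), np.float64(35.7), np.float64(-3.8), np.float64(0.0), np.float64(0.0), np.float64(-0.102), H], [np.float64(11.6), np.float64(37.1), np.float64(-3.8), np.float64(0.0), np.float64(0.0), np.float64(-0.102), H]]
```

{"fn": "servo_tool", "kwargs": {
  "motion": [
    [28,-27,-8,0,0,-0.1,0.5],
    [30,-24,-8,0,0,-0.1,0.5],
    [33,-21,-8,0,0,-0.1,0.5],
    [35,-17,-8,0,0,-0.1,0.5],
    [36,-14,-8,0,0,-0.1,0.5],
    [37,-10,-8,0,0,-0.1,0.5],
    [38,-6,-8,0,0,-0.1,0.5],
    [39,-2,-8,0,0,-0.1,0.5],
    [39,2,-8,0,0,-0.1,0.5],
    [38,6,-8,0,0,-0.1,0.5],
    [38,9,-4,0,0,-0.1,0.5],
    [36,13,0,0,0,-0.1,0.5]
  ]
}}

```text
t: 1.25
tcp_pos: [0.3977, -0.1991, 0.3156]
tool_rot: [0.736, 0.677, -0.0, 0.002]
force: [0.4, 0.4, -0.1]
finger_gap: 0.751
```

```bash
sed -i 's/out.append(list((ri.inv/out.append(list(map(float,(ri.inv/; s/n\*1000).round(1)+0)+list((rv\/n).round(3)+0)+\[hand\])/n*1000).round(1)+0))+list(map(float,(rv\/n).round(3)+0))+[hand])/' h.py
python3 - <<'E'
from h import *
st();plan([.58,.09,.31],137)
E
```

```text
t 1.25 tcp [ 0.3977 -0.1991  0.3156] yaw 85.3 z [ 0.003 -0.003 -1.   ] F [ 0.4  0.4 -0.1] gap 0.751 q [-0.72  0.17  1.75 -0.    1.22 -0.63]
n 9 dist [ 0.1823  0.2891 -0.0056] rv [ 0.002  0.004 -0.903]
[[33.7, 17.5, 0.6, 0.0, 0.0, -0.1, H], [31.8, 20.8, 0.6, 0.0, 0.0, -0.1, H], [29.5, 23.9, 0.6, 0.0, 0.0, -0.1, H], [27.0, 26.7, 0.6, 0.0, 0.0, -0.1, H], [24.2, 29.3, 0.6, 0.0, 0.0, -0.1, H], [21.1, 31.6, 0.6, 0.0, 0.0, -0.1, H], [17.8, 33.5, 0.6, 0.0, 0.0, -0.1, H], [14.4, 35.1, 0.6, 0.0, 0.0, -0.1, H], [10.8, 36.4, 0.6, 0.0, 0.0, -0.1, H]]
```

{"fn": "servo_tool", "kwargs": {
  "motion": [
    [34,17,0,0,0,-0.1,0.2],
    [32,21,0,0,0,-0.1,0.2],
    [30,24,0,0,0,-0.1,0.2],
    [27,27,0,0,0,-0.1,0.2],
    [24,29,0,0,0,-0.1,0.2],
    [21,32,0,0,0,-0.1,0.2],
    [18,34,0,0,0,-0.1,0.2],
    [14,35,0,0,0,-0.1,0.2],
    [11,36,0,0,0,-0.1,0.2],
    [0,0,0,0,0,0,0.2]
  ]
}}

```text
t: 2.08
tcp_pos: [0.5825, 0.1181, 0.3171]
tool_rot: [0.341, 0.94, 0.0, 0.006]
force: [-0.4, -0.4, 0.2]
finger_gap: 0.599
```

Run:
```python
from h import *
st()
s=manip.snapshot("wrist");cv2.imwrite("pics/w1.png",s["frame"][:,:,::-1])
import pickle;pickle.dump(s,open("w1.pkl","wb"))
```

```text
t 2.08 tcp [0.5825 0.1181 0.3171] yaw 140.1 z [ 0.011 -0.003 -1.   ] F [-0.4 -0.4  0.2] gap 0.599 q [ 0.01  0.4   1.41 -0.    1.32 -0.86]
```

View pics/w1.png

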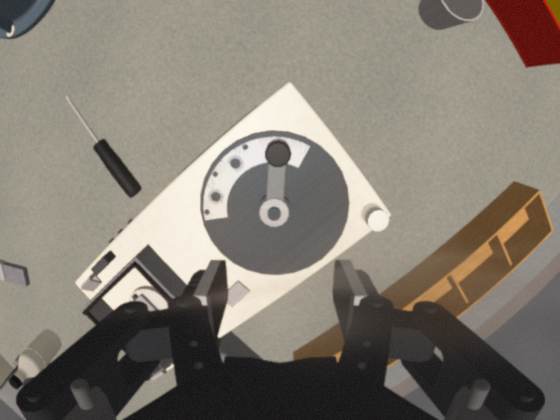

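Run:
```python
from h import *
import pickle
a=cv2.imread('pics/w1.png')
cv2.imwrite('pics/w1z.png',cv2.resize(a[60:300,70:400],None,fx=2.4,fy=2.4,interpolation=cv2.INTER_CUBIC))
w=pickle.load(open("w1.pkl","rb"))
for n,p,h in [("pivot",(274,213),.085),("knob",(278,153),.122),("h1",(235,163),.068),("h2",(216,196),.068),("c1",(290,83),.05),("c2",(389,212),.05),("c3",(75,283),.05)]:
    print(n,atz(w,*p,h,True).round(4))
t=manip.snapshot("top")
z=lambda x,y:(180+x/2.5,60+y/2.5)
for n,p,q in [("pivot",(274,213),(183,327)),("knob",(278,153),(136,372)),("h1",(235,163),(184,391)),("h2",(216,196),(224,378))]:
    print(n,tri(ray(w,*p,True),ray(t,*z(*q))).round(4))
```

```text
pivot [0.6063 0.09   0.085 ]
knob [0.5517 0.1422 0.122 ]
h1 [0.5313 0.0911 0.068 ]
h2 [0.5465 0.0455 0.068 ]
c1 [0.4989 0.2054 0.05  ]
c2 [0.7127 0.2036 0.05  ]
c3 [ 0.4923 -0.2489  0.05  ]
pivot [0.6062 0.0887 0.0799]
knob [0.5524 0.1411 0.1041]
h1 [0.5318 0.0898 0.0615]
h2 [0.5468 0.0426 0.0586]
```

View pics/w1z.png

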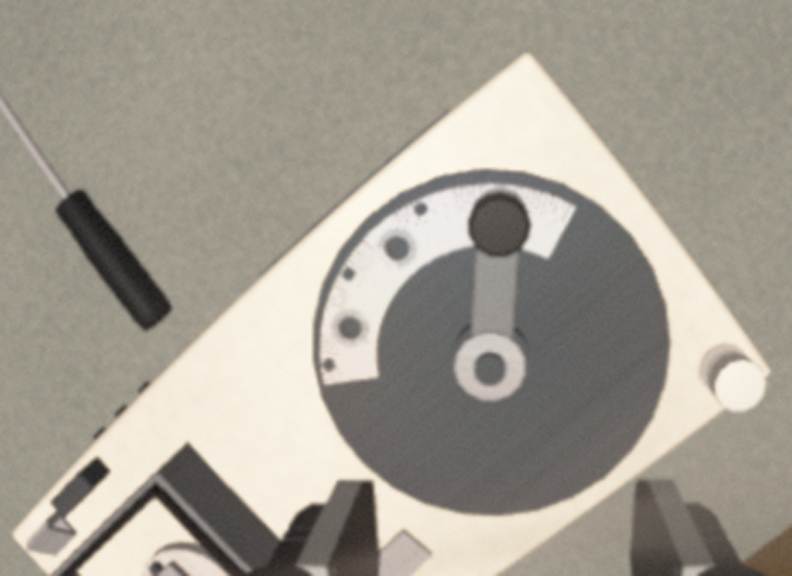

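Run:
```python
from h import *
plan([.5515,.1405,.18],136.4)
```

```text
n 4 dist [-0.0283  0.0267 -0.1367] rv [-0.001  0.01   0.059]
[[10.0, 0.5, 34.1, 0.0, 0.002, 0.015, H], [10.0, 0.4, 34.1, 0.0, 0.002, 0.015, H], [9.9, 0.2, 34.1, 0.0, 0.002, 0.015, H], [9.8, 0.1, 34.2, 0.0, 0.002, 0.015, H]]
```

{"fn": "servo_tool", "kwargs": {
  "motion": [
    [10,0,34,0,0.002,0.015,0.2],
    [10,0,34,0,0.002,0.015,0.2],
    [10,0,34,0,0.002,0.015,0.2],
    [9,0,30,0,0.002,0.015,0.2],
    [0,0,0,0,0,0,0.2],
    [0,0,0,0,0,0,0.2]
  ]
}}

```text
t: 2.68
tcp_pos: [0.5508, 0.1317, 0.1841]
tool_rot: [0.379, 0.925, -0.001, 0.004]
force: [1.6, -0.4, 0.6]
finger_gap: 0.6
```

Run:
```python
from h import *
st();plan([.5515,.1405,.095],136.4)
s=manip.snapshot("wrist");cv2.imwrite("pics/w2.png",s["frame"][:,:,::-1])
import pickle;pickle.dump(s,open("w2.pkl","wb"))
print(proj(s,[.5515,.1405,.128],True),proj(s,[.5515,.1405,.116],True))
```

```text
t 2.68 tcp [0.5508 0.1317 0.1841] yaw 135.5 z [ 0.007 -0.006 -1.   ] F [ 1.6 -0.4  0.6] gap 0.600 q [ 0.04  0.51  1.63 -0.01  0.99 -0.75]
n 3 dist [ 0.0007  0.0088 -0.0891] rv [ 0.001  0.009 -0.016]
[[2.2, 2.2, 29.7, 0.0, 0.003, -0.005, H], [2.1, 2.2, 29.7, 0.0, 0.003, -0.005, H], [2.0, 2.3, 29.7, 0.0, 0.003, -0.005, H]]
[290.31444567 227.17321346] [289.77139138 221.47770464]
```

View pics/w2.png

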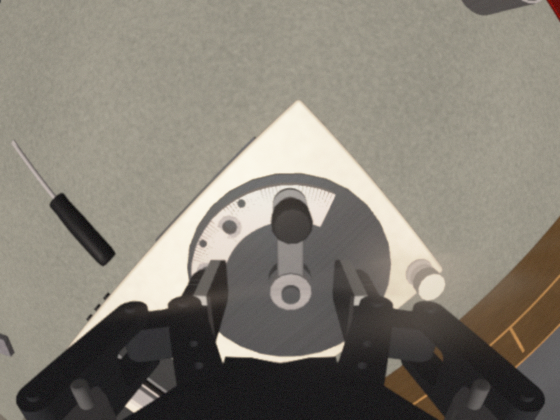

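Run:
```python
from h import *
import pickle
w=pickle.load(open("w2.pkl","rb"))
print(atz(w,292,224,.128,True),atz(w,291,292,.085,True))
plan([.5505,.1415,.095],136.4)
```

```text
[0.55071846 0.14275046 0.128     ] [0.60512489 0.09151589 0.085     ]
n 3 dist [ 0.0001  0.0099 -0.0891] rv [ 0.     0.009 -0.016]
[[2.5, 2.4, 29.7, 0.0, 0.003, -0.005, H], [2.5, 2.4, 29.7, 0.0, 0.003, -0.005, H], [2.4, 2.4, 29.7, 0.0, 0.003, -0.005, H]]
```

{"fn": "servo_tool", "kwargs": {
  "motion": [
    [4,4,0,0,0.004,-0.005,0.2],
    [4,4,8,0,0.004,-0.005,0.2],
    [0,0,12,0,0,0,0.2],
    [0,0,12,0,0,0,0.2],
    [0,0,12,0,0,0,0.2],
    [0,0,0,0,0,0,0.2]
  ]
}}

```text
t: 3.23
tcp_pos: [0.5613, 0.1424, 0.1493]
tool_rot: [0.375, 0.927, 0.006, 0.012]
force: [-0.7, 0.7, -0.3]
finger_gap: 0.601
```

Run:
```python
from h import *
st();plan([.5508,.142,.095],136.4)
```

```text
t 3.23 tcp [0.5613 0.1424 0.1493] yaw 135.9 z [ 0.026  0.002 -1.   ] F [-0.7  0.7 -0.3] gap 0.601 q [ 0.06  0.56  1.65  0.    0.91 -0.75]
n 2 dist [-0.0105 -0.0004 -0.0543] rv [ 0.019  0.017 -0.009]
[[4.1, -4.3, 27.0, 0.01, 0.009, -0.004, H], [3.9, -4.0, 27.1, 0.01, 0.009, -0.004, H]]
```

{"fn": "servo_tool", "kwargs": {
  "motion": [
    [4,-4,0,0.01,0.009,0,0.2],
    [4,-4,0,0.01,0.009,0,0.2],
    [0,0,0,0,0,0,0.2]
  ]
}}

```text
t: 3.48
tcp_pos: [0.5518, 0.1426, 0.152]
tool_rot: [0.375, 0.927, 0.001, 0.001]
force: [0.2, 0.0, 0.2]
finger_gap: 0.6
```

Run:
```python
from h import *
st();plan([.5508,.142,.095],136.4)
```

```text
t 3.48 tcp [0.5518 0.1426 0.152 ] yaw 135.9 z [ 0.002  0.    -1.   ] F [0.2 0.  0.2] gap 0.600 q [ 0.06  0.56  1.65  0.    0.93 -0.75]
n 2 dist [-0.001  -0.0006 -0.057 ] rv [ 0.002  0.001 -0.008]
[[0.2, -0.6, 28.5, 0.001, 0.001, -0.004, H], [0.2, -0.6, 28.5, 0.001, 0.001, -0.004, H]]
```

{"fn": "servo_tool", "kwargs": {
  "motion": [
    [0,0,8,0,0,0,0.2],
    [0,0,8,0,0,0,0.2],
    [0,0,8,0,0,0,0.2],
    [0,0,8,0,0,0,0.2],
    [0,0,0,0,0,0,0.2]
  ]
}}

```text
t: 3.9
tcp_pos: [0.5535, 0.1429, 0.1195]
tool_rot: [0.375, 0.927, 0.002, 0.003]
force: [-0.6, 0.4, 0.6]
finger_gap: 0.603
```

Run:
```python
from h import *
st();plan([.5508,.142,.095],136.4)
```

```text
t 3.90 tcp [0.5535 0.1429 0.1195] yaw 135.9 z [ 0.007  0.001 -1.   ] F [-0.6  0.4  0.6] gap 0.603 q [ 0.06  0.61  1.67  0.    0.86 -0.75]
n 1 dist [-0.0027 -0.0009 -0.0245] rv [ 0.006  0.005 -0.008]
[[1.4, -2.6, 24.4, 0.006, 0.005, -0.008, H]]
```

{"fn": "servo_tool", "kwargs": {
  "motion": [
    [1,-2,6,0.006,0.005,-0.008,0.2],
    [0,-1,6,0,0,0,0.2],
    [0,0,6,0,0,0,0.2],
    [0,0,6,0,0,0,0.2],
    [0,0,0,0,0,0,0.2]
  ]
}}

```text
t: 4.32
tcp_pos: [0.5497, 0.1411, 0.0915]
tool_rot: [0.371, 0.929, -0.001, -0.002]
force: [0.9, -0.3, 0.0]
finger_gap: 0.597
```

Run:
```python
from h import *
st();plan([.5508,.142,.095],136.4)
s=manip.snapshot("wrist");cv2.imwrite("pics/w3.png",s["frame"][:,:,::-1])
s=manip.snapshot("side");cv2.imwrite("pics/s3.png",cv2.resize(s["frame"][150:300,180:360,::-1],None,fx=4,fy=4))
```

```text
t 4.32 tcp [0.5497 0.1411 0.0915] yaw 136.4 z [-0.004 -0.    -1.   ] F [ 0.9 -0.3  0. ] gap 0.597 q [ 0.05  0.65  1.69 -0.    0.81 -0.76]
n 1 dist [0.0011 0.0009 0.0035] rv [-0.003 -0.003  0.001]
[[-0.2, 1.4, -3.5, -0.003, -0.003, 0.001, H]]
```

View pics/w3.png

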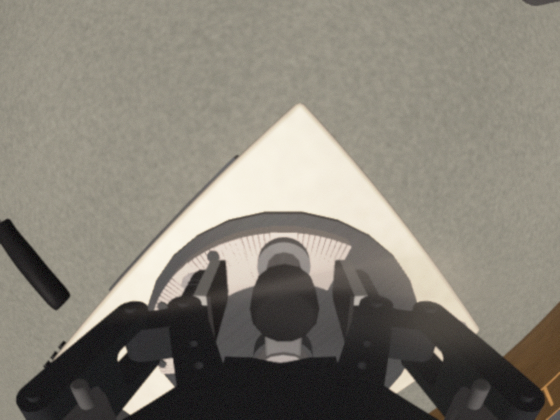

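View pics/s3.png

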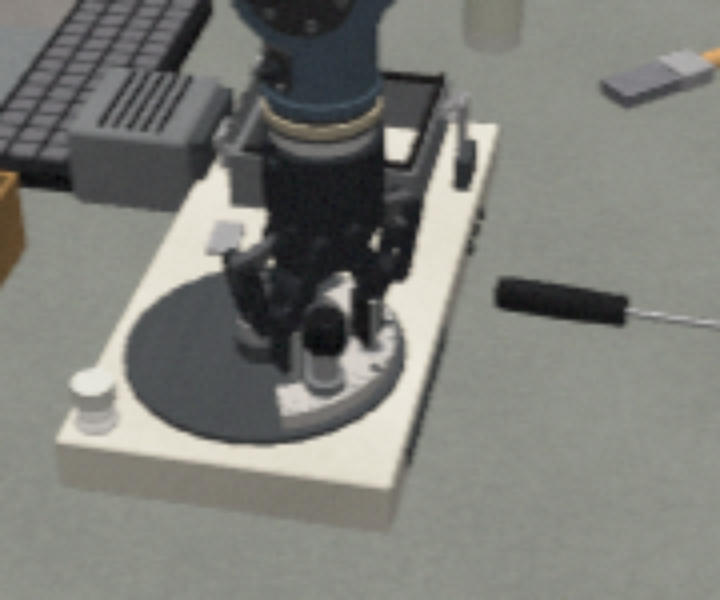

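{"fn": "servo_tool", "kwargs": {
  "motion": [
    [0,1,-3,0,0,0,0.2],
    [0,0,0,0,0,0,-1],
    [0,0,0,0,0,0,-1],
    [0,0,0,0,0,0,-1],
    [0,0,0,0,0,0,-1],
    [0,0,0,0,0,0,-1],
    [0,0,0,0,0,0,-1]
  ],
  "grip_force": 60
}}

```text
t: 5.0
tcp_pos: [0.5518, 0.1421, 0.0968]
tool_rot: [0.371, 0.928, 0.0, 0.0]
force: [0.9, 0.2, -1.0]
finger_gap: 0.305
```

Run:
```python
from h import *
st()
```

```text
t 5.00 tcp [0.5518 0.1421 0.0968] yaw 136.4 z [ 0.  0. -1.] F [ 0.9  0.2 -1. ] gap 0.305 q [ 0.06  0.64  1.68  0.    0.81 -0.75]
```

{"fn": "servo_tool", "kwargs": {
  "motion": [
    [0,0,-4,0,0,0,-1],
    [0,0,-4,0,0,0,-1],
    [0,0,-3,0,0,0,-1],
    [0,0,0,0,0,0,-1],
    [0,0,0,0,0,0,-1]
  ]
}}

```text
t: 5.42
tcp_pos: [0.5515, 0.1419, 0.1057]
tool_rot: [0.371, 0.929, -0.0, -0.001]
force: [3.1, 0.1, -8.8]
finger_gap: 0.307
```

Run:
```python
from h import *
st()
s=manip.snapshot("side");cv2.imwrite("pics/s4.png",cv2.resize(s["frame"][150:300,180:360,::-1],None,fx=4,fy=4))
```

```text
t 5.42 tcp [0.5515 0.1419 0.1057] yaw 136.4 z [-0.001 -0.    -1.   ] F [ 3.1  0.1 -8.8] gap 0.307 q [ 0.06  0.63  1.68 -0.    0.84 -0.75]
```

View pics/s4.png

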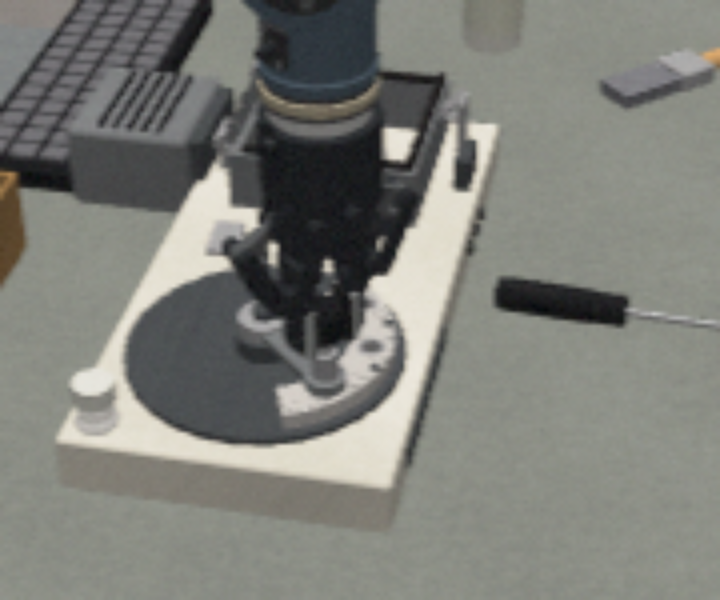

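{"fn": "servo_tool", "kwargs": {
  "motion": [
    [0,0,-3,0,0,0,-1],
    [0,0,-2,0,0,0,-1],
    [0,0,0,0,0,0,-1]
  ]
}}

```text
t: 5.72
tcp_pos: [0.5515, 0.1418, 0.1101]
tool_rot: [0.371, 0.929, -0.001, -0.001]
force: [3.1, -0.5, -10.6]
finger_gap: 0.304
```

```bash
cat >> h.py <<'E'
PIV=np.array([.606,.0895])
def arc(phi_deg,z,n):
    """rows from current pose to arm angle phi about PIV, with tool yaw=phi"""
    s=manip.sense();p=s["tcp_pos"];r=R.from_quat(s["tool_rot"])
    v=p[:2]-PIV;rad=np.hypot(*v);a0=np.degrees(np.arctan2(v[1],v[0]));print("rad %.4f ang %.1f"%(rad,a0))
    tgt=lambda a:R.from_euler('z',a,degrees=True)*R.from_euler('x',180,degrees=True)
    rv=(r.inv()*tgt(phi_deg)).as_rotvec();out=[];pp=p.copy()
    for i in range(n):
        a=np.radians(a0+(phi_deg-a0)*(i+1)/n)
        q=np.array([*(PIV+.0747*np.array([np.cos(a),np.sin(a)])),p[2]+(z-p[2])*(i+1)/n])
        ri=r*R.from_rotvec(rv*i/n)
        out.append([*map(float,(ri.inv().apply(q-pp)*1000).round(1)+0),*map(float,(rv/n).round(3)+0)]);pp=q
    print(out)
E
python3 - <<'E'
from h import *
st();arc(157,.109,7)
E
```

```text
t 5.72 tcp [0.5515 0.1418 0.1101] yaw 136.4 z [-0.002 -0.    -1.   ] F [  3.1  -0.5 -10.6] gap 0.304 q [ 0.06  0.62  1.68 -0.    0.85 -0.75]
rad 0.0755 ang 136.2
[[-0.9, -3.9, 0.2, 0.0, 0.0, -0.051], [-0.1, -3.9, 0.2, 0.0, 0.0, -0.051], [-0.1, -3.9, 0.2, 0.0, 0.0, -0.051], [-0.1, -3.9, 0.2, 0.0, 0.0, -0.051], [-0.1, -3.9, 0.2, 0.0, 0.0, -0.051], [-0.1, -3.9, 0.2, 0.0, 0.0, -0.051], [-0.1, -3.9, 0.2, 0.0, 0.0, -0.051]]
```

{"fn": "servo_tool", "kwargs": {
  "motion": [
    [0,-4,0,0,0,-0.051,-1],
    [0,-4,0,0,0,-0.051,-1],
    [0,-4,0,0,0,-0.051,-1],
    [0,-4,0,0,0,-0.051,-1],
    [0,0,0,0,0,0,-1]
  ]
}}

```text
t: 6.13
tcp_pos: [0.5415, 0.1288, 0.1097]
tool_rot: [0.27, 0.963, -0.001, -0.001]
force: [2.5, 0.3, -10.4]
finger_gap: 0.299
```

Run:
```python
from h import *
st();arc(157,.109,4)
```

```text
t 6.13 tcp [0.5415 0.1288 0.1097] yaw 148.7 z [-0.001 -0.001 -1.   ] F [  2.5   0.3 -10.4] gap 0.299 q [ 0.03  0.61  1.71 -0.    0.82 -0.99]
rad 0.0755 ang 148.6
[[-0.8, -2.7, 0.2, 0.0, 0.0, -0.036], [0.0, -2.7, 0.2, 0.0, 0.0, -0.036], [0.0, -2.7, 0.2, 0.0, 0.0, -0.036], [0.0, -2.7, 0.2, 0.0, 0.0, -0.036]]
```

{"fn": "servo_tool", "kwargs": {
  "motion": [
    [0,-4,0,0,0,-0.051,-1],
    [0,-4,0,0,0,-0.051,-1],
    [0,-4,0,0,0,-0.051,-1],
    [0,-4,0,0,0,-0.051,-1],
    [0,0,0,0,0,0,-1]
  ]
}}

```text
t: 6.55
tcp_pos: [0.535, 0.1149, 0.1098]
tool_rot: [0.17, 0.986, 0.0, 0.0]
force: [2.2, -1.4, -10.5]
finger_gap: 0.305
```

Run:
```python
from h import *
st();arc(160,.109,1)
```

```text
t 6.55 tcp [0.535  0.1149 0.1098] yaw 160.5 z [ 0.  0. -1.] F [  2.2  -1.4 -10.5] gap 0.305 q [ 0.01  0.6   1.73  0.    0.81 -1.22]
rad 0.0754 ang 160.3
[[-0.7, 0.4, 0.8, 0.0, 0.0, 0.008]]
```

{"fn": "servo_tool", "kwargs": {
  "motion": [
    [0,0,2,0,0,0,-1],
    [0,0,2,0,0,0,-1],
    [0,0,0,0,0,0,-0.1],
    [0,0,0,0,0,0,-0.1],
    [0,0,0,0,0,0,-0.1]
  ]
}}

```text
t: 6.97
tcp_pos: [0.5355, 0.1159, 0.108]
tool_rot: [0.173, 0.985, 0.0, 0.0]
force: [0.3, -0.0, -0.2]
finger_gap: 0.451
```

Run:
```python
from h import *
st();arc(180,.100,12)
```

```text
t 6.97 tcp [0.5355 0.1159 0.108 ] yaw 160.1 z [ 0.001  0.001 -1.   ] F [ 0.3 -0.  -0.2] gap 0.451 q [ 0.01  0.6   1.73  0.    0.8  -1.22]
rad 0.0753 ang 159.4
[[-0.6, -2.2, 0.7, 0.0, 0.0, -0.029], [0.0, -2.2, 0.7, 0.0, 0.0, -0.029], [0.0, -2.2, 0.7, 0.0, 0.0, -0.029], [0.0, -2.2, 0.7, 0.0, 0.0, -0.029], [0.0, -2.2, 0.7, 0.0, 0.0, -0.029], [0.0, -2.2, 0.7, 0.0, 0.0, -0.029], [0.0, -2.2, 0.7, 0.0, 0.0, -0.029], [0.0, -2.2, 0.7, 0.0, 0.0, -0.029], [0.0, -2.2, 0.7, 0.0, 0.0, -0.029], [0.0, -2.2, 0.7, 0.0, 0.0, -0.029], [0.0, -2.2, 0.7, 0.0, 0.0, -0.029], [0.0, -2.2, 0.7, 0.0, 0.0, -0.029]]
```

{"fn": "servo_tool", "kwargs": {
  "motion": [
    [-0.5,-2.5,1,0,0,-0.03,-0.1],
    [0,-2.5,1,0,0,-0.03,-0.1],
    [0,-2.5,1,0,0,-0.03,-0.1],
    [0,-2.5,0,0,0,-0.03,-0.1],
    [0,-2.5,0,0,0,-0.03,-0.1],
    [0,-2.5,0,0,0,-0.03,-0.1]
  ]
}}

```text
t: 7.47
tcp_pos: [0.5352, 0.1055, 0.1105]
tool_rot: [0.082, 0.997, 0.004, 0.005]
force: [0.7, 4.6, -3.3]
finger_gap: 0.449
```

Run:
```python
from h import *
st();arc(180,.103,6)
```

```text
t 7.47 tcp [0.5352 0.1055 0.1105] yaw 170.6 z [ 0.012  0.007 -1.   ] F [ 0.7  4.6 -3.3] gap 0.449 q [-0.01  0.59  1.75  0.01  0.79 -1.43]
rad 0.0726 ang 167.3
[[2.2, -2.7, 1.2, 0.001, 0.002, -0.027], [0.1, -2.8, 1.2, 0.001, 0.002, -0.027], [0.1, -2.8, 1.2, 0.001, 0.002, -0.027], [0.0, -2.8, 1.2, 0.001, 0.002, -0.027], [0.0, -2.8, 1.2, 0.001, 0.002, -0.027], [0.0, -2.8, 1.2, 0.001, 0.002, -0.027]]
```

{"fn": "servo_tool", "kwargs": {
  "motion": [
    [1.5,-2.5,2,0,0,-0.02,-0.1],
    [0,-2.5,2,0,0,-0.02,-0.1],
    [0,-2.5,2,0,0,-0.02,-0.1],
    [0,-2.5,2,0,0,-0.02,-0.1]
  ]
}}

```text
t: 7.8
tcp_pos: [0.5363, 0.1042, 0.109]
tool_rot: [0.044, 0.999, 0.011, 0.012]
force: [-0.5, 7.6, 6.2]
finger_gap: 0.449
```

Run:
```python
from h import *
st();arc(180,.103,6)
s=manip.snapshot("side");cv2.imwrite("pics/s5.png",cv2.resize(s["frame"][150:300,180:360,::-1],None,fx=4,fy=4))
```

```text
t 7.80 tcp [0.5363 0.1042 0.109 ] yaw 175.0 z [ 0.024  0.022 -0.999] F [-0.5  7.6  6.2] gap 0.449 q [-0.03  0.59  1.76  0.03  0.77 -1.53]
rad 0.0712 ang 168.1
[[3.7, -2.2, 0.9, 0.004, 0.004, -0.015], [0.2, -2.6, 0.9, 0.004, 0.004, -0.015], [0.2, -2.6, 1.0, 0.004, 0.004, -0.015], [0.1, -2.6, 1.0, 0.004, 0.004, -0.015], [0.1, -2.6, 1.0, 0.004, 0.004, -0.015], [0.0, -2.6, 1.0, 0.004, 0.004, -0.015]]
```

View pics/s5.png

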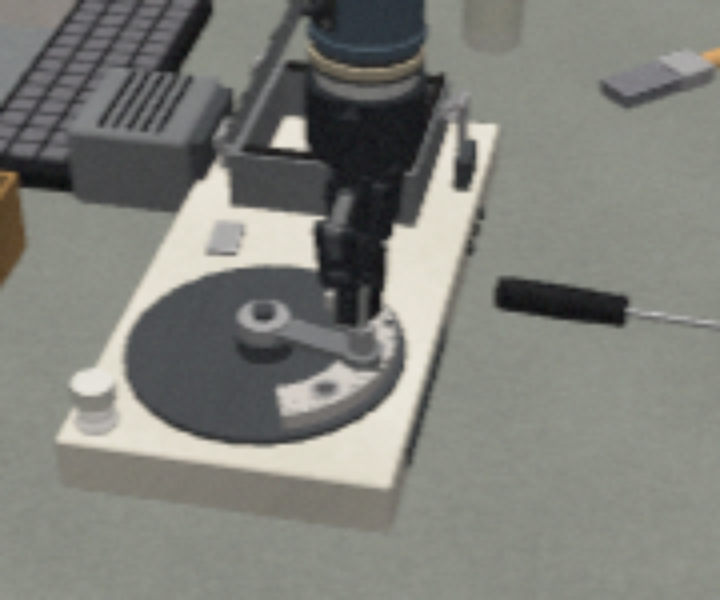

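{"fn": "servo_tool", "kwargs": {
  "motion": [
    [1,0,-1,0.02,0.02,0,-0.1],
    [1,-4,0,0,0,0,-0.1],
    [0,-4,0,0,0,0,-0.1],
    [0,-4,0,0,0,0,-0.1]
  ]
}}

```text
t: 8.18
tcp_pos: [0.533, 0.0966, 0.113]
tool_rot: [0.044, 0.999, 0.005, 0.003]
force: [0.4, 5.3, -3.7]
finger_gap: 0.452
```

Run:
```python
from h import *
st();arc(180,.103,6)
```

```text
t 8.18 tcp [0.533  0.0966 0.113 ] yaw 174.9 z [ 0.006  0.01  -1.   ] F [ 0.4  5.3 -3.7] gap 0.452 q [-0.03  0.59  1.75  0.01  0.8  -1.53]
rad 0.0733 ang 174.5
[[1.4, -1.2, 1.6, 0.002, 0.001, -0.015], [0.0, -1.2, 1.7, 0.002, 0.001, -0.015], [0.0, -1.2, 1.7, 0.002, 0.001, -0.015], [0.0, -1.2, 1.7, 0.002, 0.001, -0.015], [0.0, -1.2, 1.7, 0.002, 0.001, -0.015], [0.0, -1.2, 1.7, 0.002, 0.001, -0.015]]
```

{"fn": "servo_tool", "kwargs": {
  "motion": [
    [1,1,3,0,0.0,0,-0.1],
    [0,0,3,0,0,0,-0.1],
    [0,-4,0.5,0,0,-0.02,-0.1],
    [0,-4,0.5,0,0,-0.02,-0.1]
  ]
}}

```text
t: 8.52
tcp_pos: [0.531, 0.089, 0.1062]
tool_rot: [0.024, 1.0, 0.005, 0.003]
force: [0.1, 1.9, 0.3]
finger_gap: 0.449
```

Run:
```python
from h import *
st();arc(180,.103,6)
```

```text
t 8.52 tcp [0.531  0.089  0.1062] yaw 177.2 z [ 0.007  0.011 -1.   ] F [0.1 1.9 0.3] gap 0.449 q [-0.05  0.59  1.77  0.02  0.77 -1.58]
rad 0.0750 ang -179.6
[[-41.1, -62.5, 0.1, 0.002, 0.001, -0.008], [-74.5, 3.3, 1.0, 0.002, 0.001, -0.008], [-35.0, 65.9, 1.2, 0.002, 0.001, -0.008], [39.0, 63.6, 0.7, 0.002, 0.001, -0.008], [74.6, -1.3, 0.3, 0.002, 0.001, -0.008], [36.8, -64.9, 0.4, 0.002, 0.001, -0.008]]
```

{"fn": "servo_tool", "kwargs": {
  "motion": [
    [0,-3,0,0,0,-0.02,-0.1],
    [0,-3,0,0,0,-0.02,-0.1],
    [0,-3,0,0,0,-0.02,-0.1]
  ]
}}

```text
t: 8.77
tcp_pos: [0.5309, 0.0832, 0.106]
tool_rot: [-0.004, 1.0, 0.01, 0.005]
force: [1.4, 19.6, -0.7]
finger_gap: 0.454
```

Run:
```python
from h import *
st()
s=manip.snapshot("side");cv2.imwrite("pics/s6.png",cv2.resize(s["frame"][150:300,180:360,::-1],None,fx=4,fy=4))
```

```text
t 8.77 tcp [0.5309 0.0832 0.106 ] yaw -179.6 z [ 0.009  0.02  -1.   ] F [ 1.4 19.6 -0.7] gap 0.454 q [-0.06  0.59  1.77  0.03  0.77 -1.66]
```

View pics/s6.png

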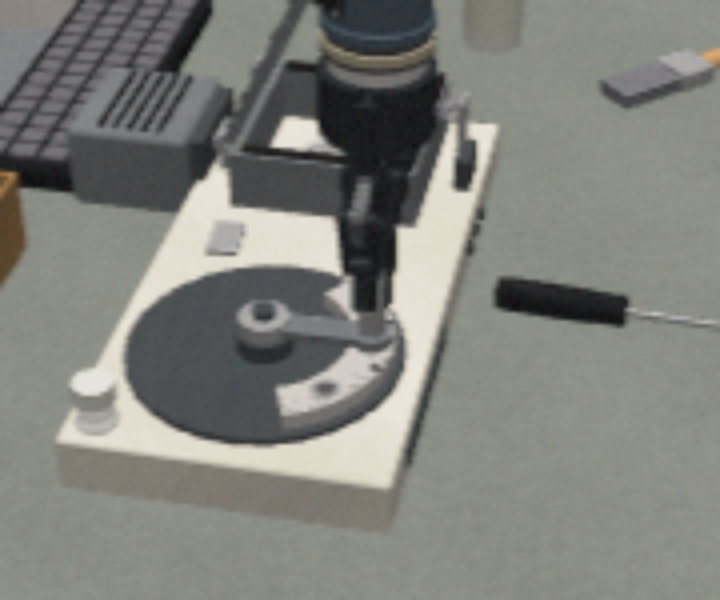

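{"fn": "servo_tool", "kwargs": {
  "motion": [
    [0,3,0,0,0,0,-0.1],
    [0,2,0,-0.02,0.01,0,-0.1],
    [0,0,0,0,0,0,0.1],
    [0,0,0,0,0,0,0.2],
    [0,0,0,0,0,0,0.2]
  ]
}}

```text
t: 9.23
tcp_pos: [0.5308, 0.0882, 0.1056]
tool_rot: [-0.004, 1.0, 0.02, -0.0]
force: [-0.0, 0.0, -0.5]
finger_gap: 0.603
```

Run:
```python
from h import *
st()
s=manip.snapshot("side");cv2.imwrite("pics/s7.png",cv2.resize(s["frame"][190:270,240:360,::-1],None,fx=6,fy=6,interpolation=cv2.INTER_CUBIC))
s=manip.snapshot("wrist");cv2.imwrite("pics/w7.png",s["frame"][:,:,::-1])
```

```text
t 9.23 tcp [0.5308 0.0882 0.1056] yaw -179.5 z [-0.     0.04  -0.999] F [-0.   0.  -0.5] gap 0.603 q [-0.07  0.6   1.76  0.06  0.78 -1.69]
```

View pics/s7.png

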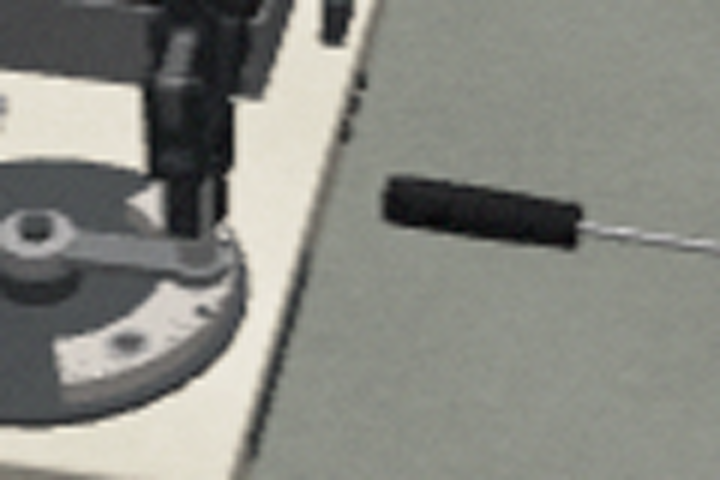

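View pics/w7.png

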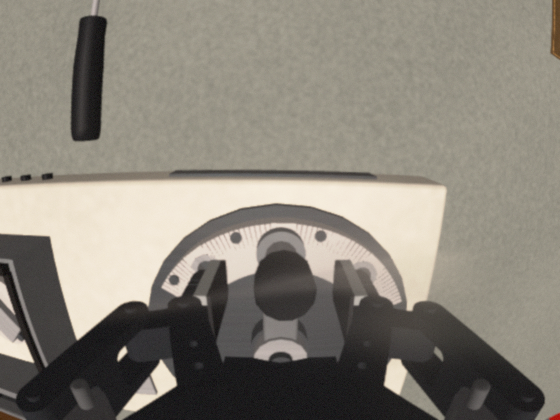

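{"fn": "servo_tool", "kwargs": {
  "motion": [
    [0,0,-6,0.02,0,0,0.2],
    [0,0,-8,0.02,0,0,0.2],
    [0,0,-12,0,0,0,0.2],
    [0,0,-15,0,0,0,0.2],
    [0,0,-20,0,0,0,0.2],
    [0,0,-20,0,0,0,0.2],
    [0,0,-20,0,0,0,0.2],
    [0,0,-20,0,0,0,0.2],
    [0,0,-20,0,0,0,0.2],
    [0,0,-20,0,0,0,0.2],
    [0,0,0,0,0,0,0.2]
  ]
}}

```text
t: 10.25
tcp_pos: [0.5283, 0.086, 0.2718]
tool_rot: [-0.003, 1.0, -0.003, -0.003]
force: [1.0, -0.7, 0.0]
finger_gap: 0.599
```

Run:
```python
from h import *
import pickle
st()
s=manip.snapshot("side");cv2.imwrite("pics/s8.png",cv2.resize(s["frame"][130:270,180:360,::-1],None,fx=4.2,fy=4.2,interpolation=cv2.INTER_CUBIC))
pickle.dump(s,open("s8.pkl","wb"))
s=manip.snapshot("wrist");cv2.imwrite("pics/w8.png",s["frame"][:,:,::-1])
pickle.dump(s,open("w8.pkl","wb"))
```

```text
t 10.25 tcp [0.5283 0.086  0.2718] yaw -179.7 z [-0.007 -0.005 -1.   ] F [ 1.  -0.7  0. ] gap 0.599 q [-0.04  0.36  1.6  -0.01  1.18 -1.62]
```

View pics/s8.png

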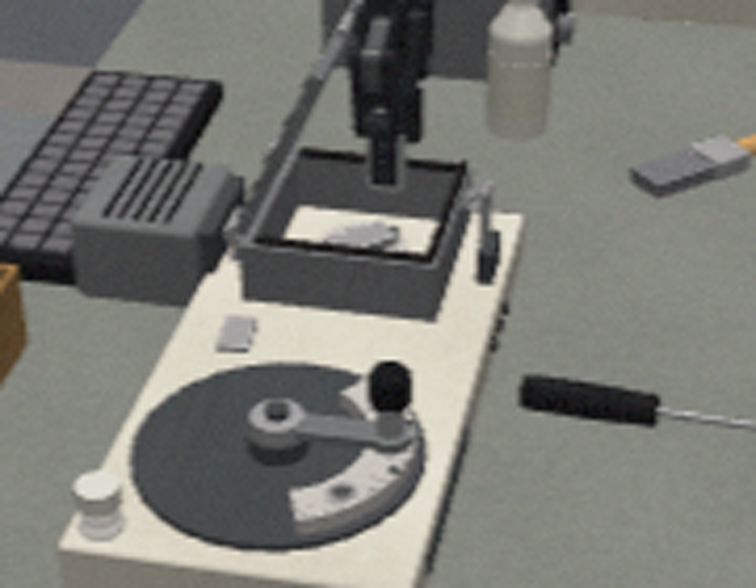

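View pics/w8.png

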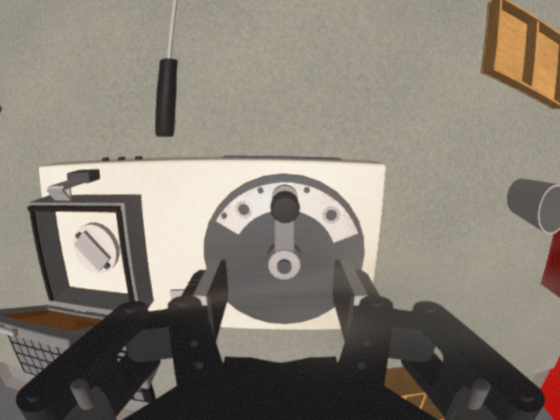

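Run:
```python
from h import *
import pickle
s=pickle.load(open("s8.pkl","rb"));w=pickle.load(open("w8.pkl","rb"))
print("knob tri(top-ish)",tri(ray(s,180+390/4.2,130+386/4.2),ray(w,285,206,True)).round(4))
for a in (178,180):
  for h in (.116,.125):
    a_=np.radians(a);p=[*(PIV+.0747*np.array([np.cos(a_),np.sin(a_)])),h]
    q=proj(s,p);print(a,h,((q-[180,130])*4.2).round(1),"wrist",proj(w,p[:2]+[h+.012],True).round(1))
# reference: initial knob
from cv2 import imread
class D(dict):pass
for h in (.116,.125): print("init",h,((proj(s,[.5515,.1415,h])-[60,80])*2.5).round(1),"seen 503,378ish")
print(atz(w,285,265,.085,True),atz(w,285,206,.128,True))
```

```text
knob tri(top-ish) [0.5319 0.0899 0.1144]
178 0.116 [391.5 386.5] wrist [287.6 210. ]
178 0.125 [391.5 374.9] wrist [287.8 212.6]
180 0.116 [392.4 384.1] wrist [284.7 209.9]
180 0.125 [392.4 372.6] wrist [284.8 212.5]
init 0.116 [504.5 380.5] seen 503,378ish
init 0.125 [504.4 373.5] seen 503,378ish
[0.60486099 0.09084718 0.085     ] [0.52762617 0.08971135 0.128     ]
```

Run:
```python
from h import *
plan([.68,-.135,.29],180)
```

```text
n 7 dist [ 0.154  -0.2211  0.0217] rv [-0.005 -0.014  0.006]
[[-21.8, -31.7, -3.2, -0.001, -0.002, 0.001, H], [-21.8, -31.7, -3.2, -0.001, -0.002, 0.001, H], [-21.8, -31.7, -3.2, -0.001, -0.002, 0.001, H], [-21.9, -31.7, -3.2, -0.001, -0.002, 0.001, H], [-21.9, -31.6, -3.2, -0.001, -0.002, 0.001, H], [-21.9, -31.6, -3.1, -0.001, -0.002, 0.001, H], [-22.0, -31.6, -3.1, -0.001, -0.002, 0.001, H]]
```

{"fn": "servo_tool", "kwargs": {
  "motion": [
    [-10,-10,-20,0,0,0,-1],
    [-22,-32,-10,0,-0.003,0,-1],
    [-22,-32,0,0,-0.003,0,-1],
    [-22,-32,0,0,-0.003,0,-1],
    [-22,-32,0,0,-0.003,0,-1],
    [-22,-32,0,0,0,0,-1],
    [-22,-30,0,0,0,0,-1],
    [0,0,0,0,0,0,-1],
    [0,0,0,0,0,0,-1]
  ],
  "grip_force": 60
}}

```text
t: 11.1
tcp_pos: [0.6651, -0.1196, 0.2768]
tool_rot: [-0.004, 1.0, 0.001, -0.017]
force: [-1.6, 1.1, -0.4]
finger_gap: 0.001
```

Run:
```python
from h import *
import pickle
st();plan([.675,-.135,.225],180,maxs=12)
s=manip.snapshot("side");cv2.imwrite("pics/s9.png",cv2.resize(s["frame"][90:250,180:360,::-1],None,fx=4,fy=3.75,interpolation=cv2.INTER_CUBIC))
s=manip.snapshot("wrist");cv2.imwrite("pics/w9.png",s["frame"][:,:,::-1])
pickle.dump(s,open("w9.pkl","wb"))
```

```text
t 11.10 tcp [ 0.6651 -0.1196  0.2768] yaw -179.5 z [-0.034  0.001 -0.999] F [-1.6  1.1 -0.4] gap 0.001 q [-0.34  0.57  1.21 -0.01  1.39 -1.92]
n 5 dist [ 0.0099 -0.0154 -0.0518] rv [ 0.001 -0.034  0.009]
[[-2.3, -3.1, 10.3, 0.0, -0.007, 0.002, H], [-2.2, -3.1, 10.3, 0.0, -0.007, 0.002, H], [-2.2, -3.1, 10.3, 0.0, -0.007, 0.002, H], [-2.1, -3.1, 10.3, 0.0, -0.007, 0.002, H], [-2.0, -3.1, 10.3, 0.0, -0.007, 0.002, H]]
```

View pics/s9.png

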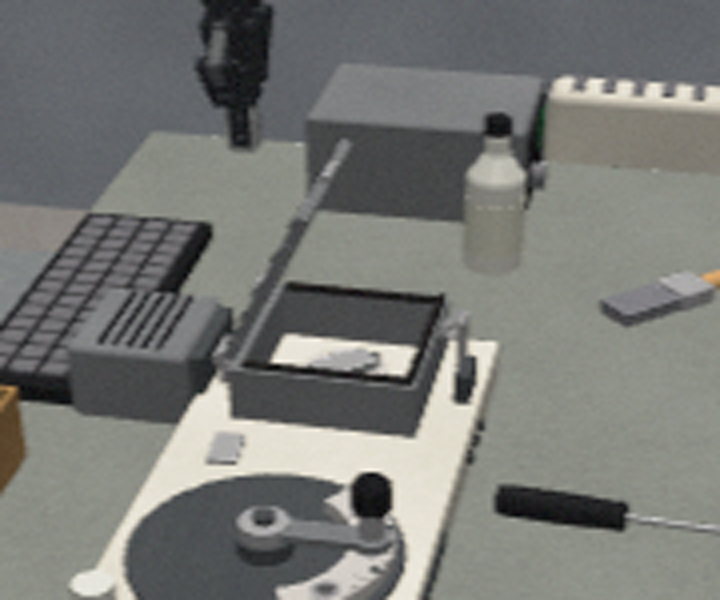

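View pics/w9.png

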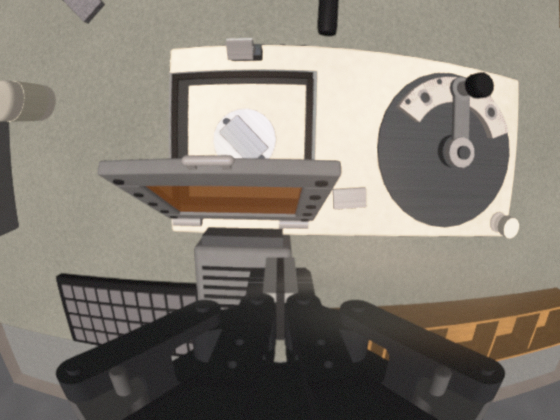

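{"fn": "servo_tool", "kwargs": {
  "motion": [
    [-2,-2,8,0,-0.01,0,-1],
    [-2,-2,9,0,-0.01,0,-1],
    [-2,-2,9,0,-0.007,0,-1],
    [-2,-2,9,0,-0.004,0,-1],
    [-2,-2,9,0,0,0,-1],
    [0,0,6,0,0,0,-1],
    [0,0,0,0,0,0,-1]
  ]
}}

```text
t: 11.78
tcp_pos: [0.6686, -0.1183, 0.2229]
tool_rot: [-0.01, 1.0, 0.003, -0.004]
force: [-0.1, 0.3, -0.6]
finger_gap: -0.002
```

Run:
```python
from h import *
import pickle
st();plan([.64,-.135,.225],180,maxs=8)
s=manip.snapshot("side");cv2.imwrite("pics/s10.png",cv2.resize(s["frame"][90:250,180:360,::-1],None,fx=4,fy=3.75,interpolation=cv2.INTER_CUBIC))
```

```text
t 11.78 tcp [ 0.6686 -0.1183  0.2229] yaw -178.9 z [-0.009  0.005 -1.   ] F [-0.1  0.3 -0.6] gap -0.002 q [-0.34  0.61  1.29  0.    1.25 -1.93]
n 5 dist [-0.0286 -0.0167  0.0021] rv [ 0.006 -0.009  0.019]
[[5.8, -3.2, -0.4, 0.001, -0.002, 0.004, H], [5.8, -3.2, -0.4, 0.001, -0.002, 0.004, H], [5.8, -3.3, -0.4, 0.001, -0.002, 0.004, H], [5.7, -3.3, -0.4, 0.001, -0.002, 0.004, H], [5.7, -3.3, -0.4, 0.001, -0.002, 0.004, H]]
```

View pics/s10.png

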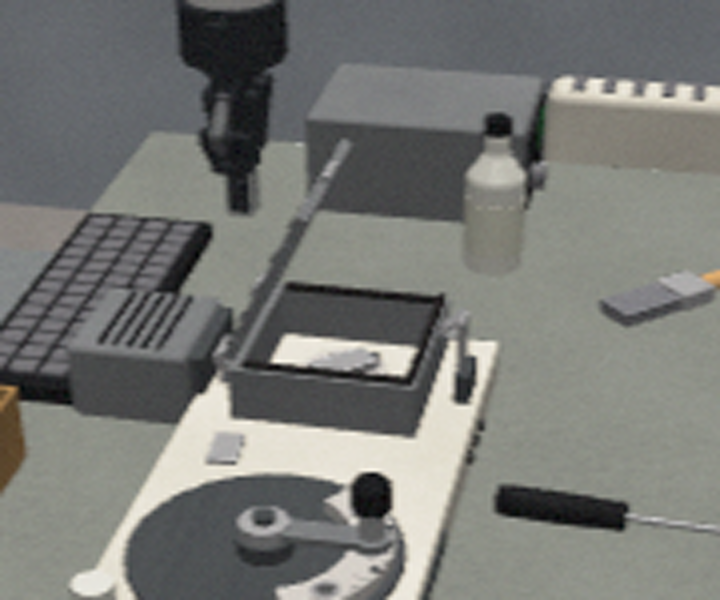

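{"fn": "servo_tool", "kwargs": {
  "motion": [
    [7,-4,0,0,-0.004,0.005,-1],
    [7,-4,0,0,-0.004,0.005,-1],
    [7,-4,0,0,0,0.005,-1],
    [7,-2,0,0,0,0,-1],
    [0,0,0,0,0,0,-1]
  ]
}}

```text
t: 12.25
tcp_pos: [0.6387, -0.134, 0.2252]
tool_rot: [-0.002, 1.0, 0.002, 0.001]
force: [0.1, -0.3, -0.2]
finger_gap: -0.001
```

Run:
```python
from h import *
import pickle
st()
s=manip.snapshot("side");cv2.imwrite("pics/s11.png",cv2.resize(s["frame"][90:250,180:360,::-1],None,fx=4,fy=3.75,interpolation=cv2.INTER_CUBIC))
```

```text
t 12.25 tcp [ 0.6387 -0.134   0.2252] yaw -179.8 z [ 0.003  0.004 -1.   ] F [ 0.1 -0.3 -0.2] gap -0.001 q [-0.38  0.57  1.37  0.01  1.2  -1.96]
```

View pics/s11.png

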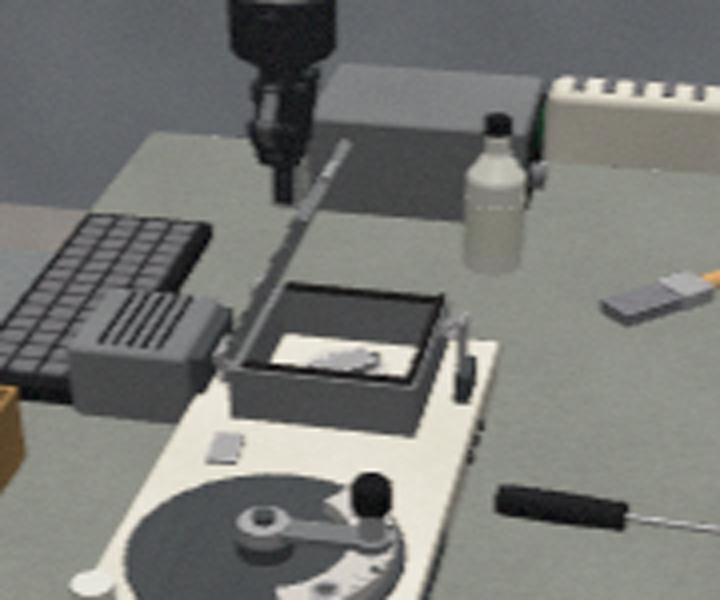

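Run:
```python
import numpy as np
H=np.array([.678,.105]);pr=None
for th in np.arange(1.1,-.06,-.1):
    w=.011*min(1,max(th,0)/.6)
    r=.128+.004*(1.1-th)/1.1
    p=H+r*np.array([-np.cos(th),np.sin(th)])+.005*np.array([np.sin(th),np.cos(th)])+[w,0]
    print(round(th,2),p.round(4),None if pr is None else ((p-pr)*1000).round(1));pr=p
```

```text
1.1 [0.6354 0.2213] None
1.0 [0.6239 0.2157] [-11.5  -5.6]
0.9 [0.6129 0.2089] [-11.   -6.8]
0.8 [0.6026 0.2011] [-10.3  -7.9]
0.7 [0.5932 0.1922] [-9.4 -8.9]
0.6 [0.5847 0.1824] [-8.5 -9.8]
0.5 [0.5753 0.1718] [ -9.4 -10.6]
0.4 [0.567  0.1604] [ -8.3 -11.4]
0.3 [0.5599 0.1485] [ -7.1 -12. ]
0.2 [0.554 0.136] [ -5.9 -12.5]
0.1 [0.5494 0.1231] [ -4.7 -12.9]
-0.0 [0.546 0.11 ] [ -3.4 -13.1]
```

{"fn": "servo_tool", "kwargs": {
  "motion": [
    [7,0,4,0,0,0,-1],
    [7,0,5,0,0,0,-1],
    [6,0,4,0,0,0,-1],
    [6,0,4,0,0,0,-1],
    [0,0,0,0,0,0,-1]
  ]
}}

```text
t: 12.72
tcp_pos: [0.612, -0.1345, 0.208]
tool_rot: [-0.002, 1.0, 0.001, 0.004]
force: [-0.7, 0.2, 0.6]
finger_gap: -0.001
```

Run:
```python
from h import *
import pickle
st()
s=manip.snapshot("side");cv2.imwrite("pics/s12.png",cv2.resize(s["frame"][90:250,180:360,::-1],None,fx=4,fy=3.75,interpolation=cv2.INTER_CUBIC))
```

```text
t 12.72 tcp [ 0.612  -0.1345  0.208 ] yaw -179.8 z [ 0.008  0.003 -1.   ] F [-0.7  0.2  0.6] gap -0.001 q [-0.4   0.55  1.46  0.01  1.12 -1.97]
```

View pics/s12.png

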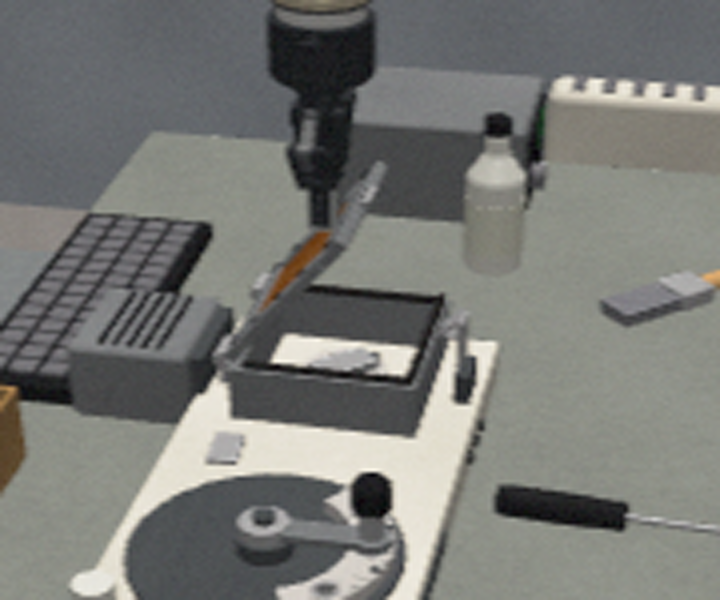

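{"fn": "servo_tool", "kwargs": {
  "motion": [
    [8,0,2,0,0.002,0,-1],
    [7,0,4,0,0.002,0,-1],
    [6,0,5,0,0.002,0,-1],
    [5,0,5,0,0.002,0,-1],
    [5,0,6,0,0,0,-1],
    [5,0,6,0,0,0,-1],
    [0,0,0,0,0,0,-1]
  ]
}}

```text
t: 13.35
tcp_pos: [0.5736, -0.1344, 0.1771]
tool_rot: [-0.002, 1.0, 0.001, 0.0]
force: [-0.2, -0.3, -0.1]
finger_gap: -0.001
```

Run:
```python
from h import *
import pickle
st()
s=manip.snapshot("side");cv2.imwrite("pics/s13.png",cv2.resize(s["frame"][90:250,180:360,::-1],None,fx=4,fy=3.75,interpolation=cv2.INTER_CUBIC))
s=manip.snapshot("wrist");cv2.imwrite("pics/w13.png",s["frame"][:,:,::-1])
```

```text
t 13.35 tcp [ 0.5736 -0.1344  0.1771] yaw -179.8 z [ 0.001  0.003 -1.   ] F [-0.2 -0.3 -0.1] gap -0.001 q [-0.42  0.55  1.58  0.    1.02 -2.  ]
```

View pics/s13.png

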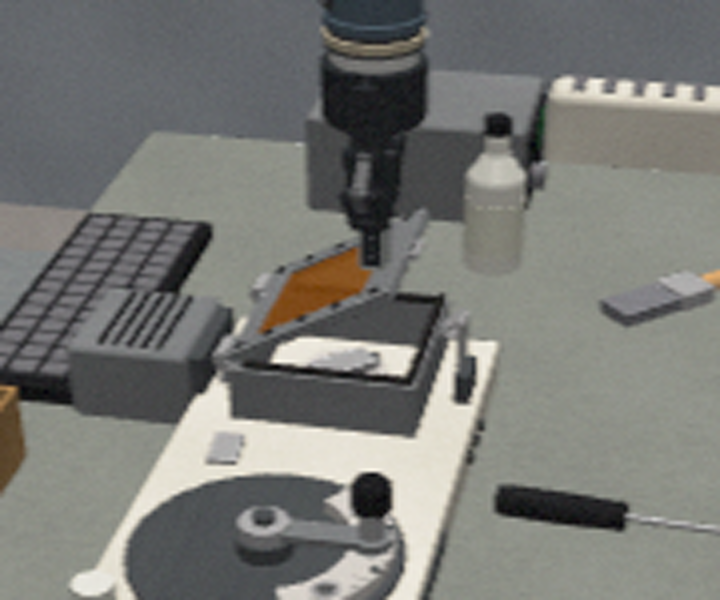

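View pics/w13.png

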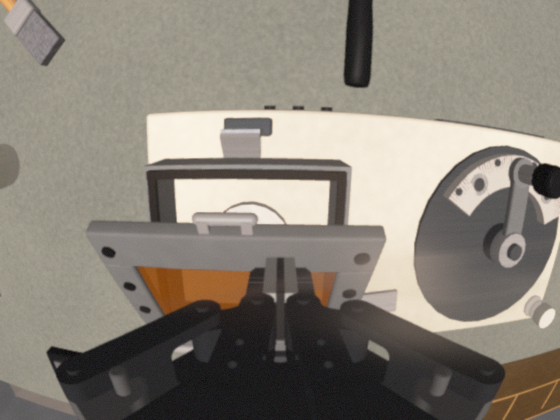

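{"fn": "servo_tool", "kwargs": {
  "motion": [
    [7,0,-1,0,0,0,-1],
    [5,0,6,0,0,0,-1],
    [4,0,7,0,0,0,-1],
    [4,0,7,0,0,0,-1],
    [3,0,7,0,0,0,-1],
    [3,0,7,0,0,0,-1],
    [0,0,0,0,0,0,-1]
  ]
}}

```text
t: 14.03
tcp_pos: [0.5481, -0.1353, 0.1427]
tool_rot: [-0.002, 1.0, 0.0, 0.003]
force: [-1.1, 0.2, -0.3]
finger_gap: -0.003
```

Run:
```python
from h import *
import pickle
st()
s=manip.snapshot("side");cv2.imwrite("pics/s14.png",cv2.resize(s["frame"][90:250,180:360,::-1],None,fx=4,fy=3.75,interpolation=cv2.INTER_CUBIC))
s=manip.snapshot("wrist");cv2.imwrite("pics/w14.png",s["frame"][:,:,::-1])
```

```text
t 14.03 tcp [ 0.5481 -0.1353  0.1427] yaw -179.8 z [ 0.007  0.    -1.   ] F [-1.1  0.2 -0.3] gap -0.003 q [-0.44  0.56  1.67  0.    0.9  -2.02]
```

View pics/s14.png

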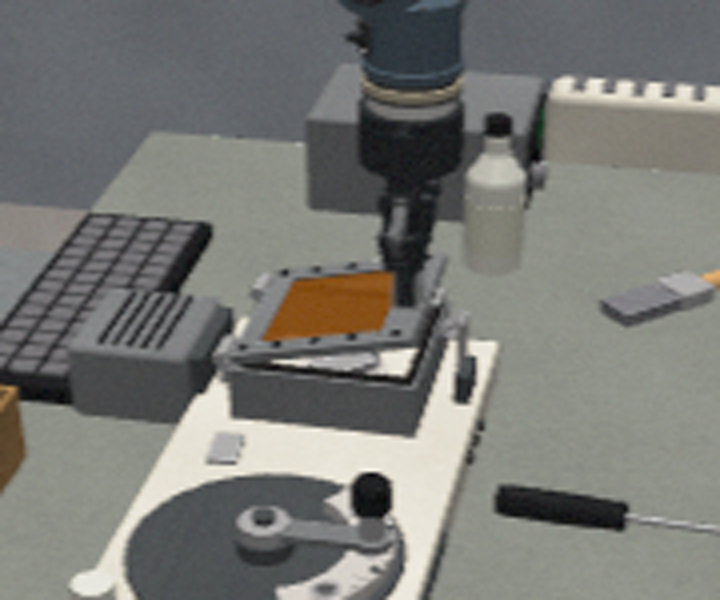

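View pics/w14.png

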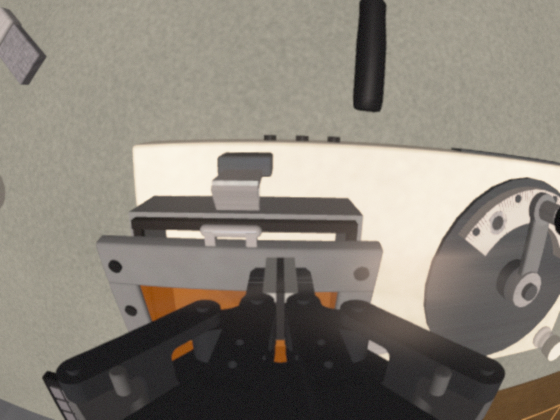

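{"fn": "servo_tool", "kwargs": {
  "motion": [
    [1,0,6,0,0.003,0,-1],
    [1,0,6,0,0.002,0,-1],
    [1,0,6,0,0,0,-1],
    [0,0,6,0,0,0,-1]
  ]
}}

```text
t: 14.47
tcp_pos: [0.5483, -0.1366, 0.12]
tool_rot: [-0.002, 1.0, -0.001, 0.004]
force: [-4.3, 0.8, 17.0]
finger_gap: 0.002
```

Run:
```python
from h import *
st()
```

```text
t 14.47 tcp [ 0.5483 -0.1366  0.12  ] yaw -179.7 z [ 0.008 -0.003 -1.   ] F [-4.3  0.8 17. ] gap 0.002 q [-0.44  0.6   1.69  0.    0.85 -2.02]
```

{"fn": "servo_tool", "kwargs": {
  "motion": [
    [0,0,6,0,0.002,0,-1],
    [0,0,7,0,0.002,0,-1],
    [0,0,8,0,0,0,-1]
  ]
}}

```text
t: 14.72
tcp_pos: [0.5481, -0.1368, 0.1062]
tool_rot: [-0.003, 1.0, -0.002, 0.001]
force: [-22.7, 9.6, 109.4]
finger_gap: 0.003
```

Run:
```python
from h import *
st()
```

```text
t 14.72 tcp [ 0.5481 -0.1368  0.1062] yaw -179.7 z [ 0.002 -0.004 -1.   ] F [-22.7   9.6 109.4] gap 0.003 q [-0.44  0.62  1.69 -0.    0.82 -2.02]
```

{"fn": "servo_tool", "kwargs": {
  "motion": [
    [0,0,-3,0,0,0,-1],
    [0,0,-5,0,0,0,-1],
    [0,0,-15,0,0,0,-1],
    [0,0,-25,0,0,0,-1],
    [0,0,-35,0,0,0,-1],
    [0,0,-35,0,0,0,-1],
    [0,0,-30,0,0,0,-1],
    [0,0,0,0,0,0,-1],
    [0,0,0,0,0,0,-1]
  ]
}}

```text
t: 15.47
tcp_pos: [0.548, -0.1358, 0.2631]
tool_rot: [-0.003, 1.0, -0.002, 0.002]
force: [0.3, 0.1, -1.4]
finger_gap: -0.002
```

Run:
```python
from h import *
st()
s=manip.snapshot("side");cv2.imwrite("pics/s15.png",cv2.resize(s["frame"][110:270,180:360,::-1],None,fx=4,fy=3.75,interpolation=cv2.INTER_CUBIC))
s=manip.snapshot("wrist");cv2.imwrite("pics/w15.png",s["frame"][:,:,::-1])
```

```text
t 15.47 tcp [ 0.548  -0.1358  0.2631] yaw -179.6 z [ 0.005 -0.005 -1.   ] F [ 0.3  0.1 -1.4] gap -0.002 q [-0.44  0.41  1.55 -0.    1.17 -2.02]
```

View pics/s15.png

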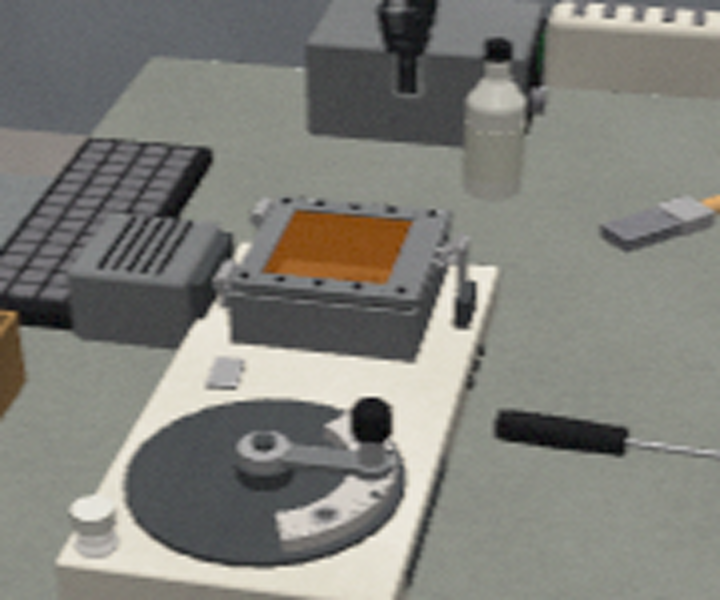

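View pics/w15.png

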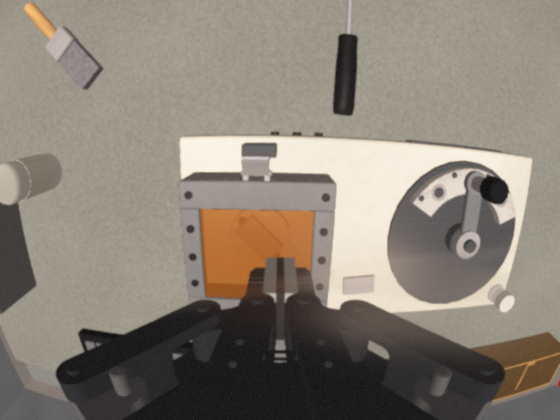

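{"fn": "servo_tool", "kwargs": {
  "motion": [
    [0,0,30,0,0,0,-1],
    [0,0,30,0,0,0,-1],
    [0,0,30,0,0,0,-1],
    [0,0,22,0,0,0,-1],
    [0,0,12,0,0,0,-1],
    [0,0,0,0,0,0,-1],
    [0,0,0,0,0,0,-1]
  ]
}}

```text
t: 16.15
tcp_pos: [0.5428, -0.1339, 0.1228]
tool_rot: [-0.003, 1.0, 0.002, -0.006]
force: [0.4, -0.0, 0.3]
finger_gap: 0.002
```

Run:
```python
from h import *
st()
s=manip.snapshot("wrist");cv2.imwrite("pics/w16.png",cv2.resize(s["frame"][90:310,90:390,::-1],None,fx=2.6,fy=2.6,interpolation=cv2.INTER_CUBIC))
```

```text
t 16.15 tcp [ 0.5428 -0.1339  0.1228] yaw -179.6 z [-0.012  0.003 -1.   ] F [ 0.4 -0.   0.3] gap 0.002 q [-0.44  0.59  1.69 -0.    0.87 -2.02]
```

View pics/w16.png

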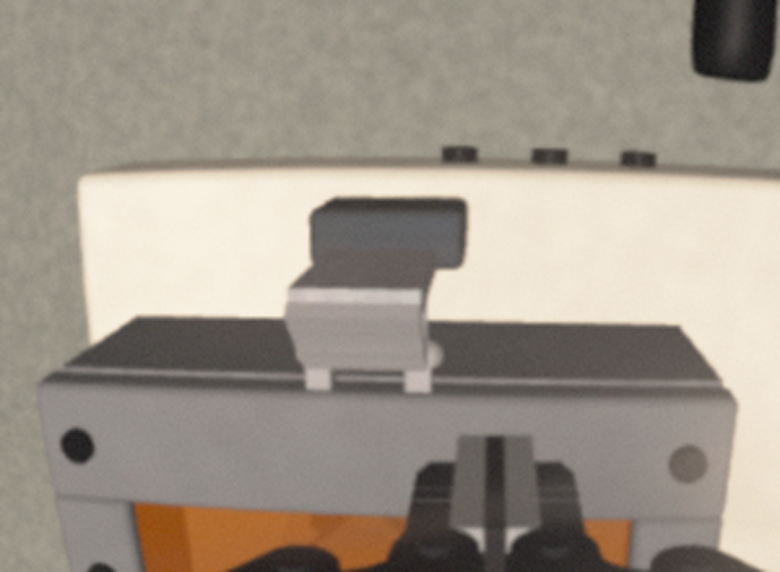

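The steel latch now overlaps the lid's strike bar (about 365,330 in the zoomed view). I'll check the lid height with a gentle touch.

{"fn": "servo_tool", "kwargs": {
  "motion": [
    [-3,0,4,0,-0.005,0,-1],
    [0,0,3,0,0,0,-1],
    [0,0,1.5,0,0,0,-1],
    [0,0,0,0,0,0,-1]
  ]
}}

```text
t: 16.53
tcp_pos: [0.5474, -0.1344, 0.1156]
tool_rot: [-0.003, 1.0, 0.001, -0.001]
force: [-0.8, -0.1, -0.1]
finger_gap: 0.0
```

{"fn": "servo_tool", "kwargs": {
  "motion": [
    [0,0,1.5,0,0,0,-1]
  ]
}}

```text
t: 16.62
tcp_pos: [0.548, -0.1347, 0.1148]
tool_rot: [-0.003, 1.0, 0.0, -0.0]
force: [0.3, 0.3, 0.4]
finger_gap: -0.002
```

{"fn": "servo_tool", "kwargs": {
  "motion": [
    [0,0,1.5,0,0,0,-1]
  ]
}}

```text
t: 16.7
tcp_pos: [0.5484, -0.1348, 0.1139]
tool_rot: [-0.003, 1.0, -0.0, 0.0]
force: [0.0, 0.4, -0.2]
finger_gap: -0.0
```

{"fn": "servo_tool", "kwargs": {
  "motion": [
    [0,0,1.5,0,0,0,-1]
  ]
}}

```text
t: 16.78
tcp_pos: [0.5488, -0.135, 0.1127]
tool_rot: [-0.003, 1.0, -0.0, 0.001]
force: [0.6, -0.6, -0.4]
finger_gap: -0.003
```

{"fn": "servo_tool", "kwargs": {
  "motion": [
    [0,0,1.5,0,0,0,-1]
  ]
}}

```text
t: 16.87
tcp_pos: [0.549, -0.1351, 0.1114]
tool_rot: [-0.003, 1.0, -0.0, 0.001]
force: [-0.3, 0.5, -0.8]
finger_gap: 0.001
```

{"fn": "servo_tool", "kwargs": {
  "motion": [
    [0,0,1.5,0,0,0,-1]
  ]
}}

```text
t: 16.95
tcp_pos: [0.549, -0.1351, 0.1105]
tool_rot: [-0.003, 1.0, -0.001, 0.001]
force: [-2.1, 0.7, 9.2]
finger_gap: -0.002
```

{"fn": "servo_tool", "kwargs": {
  "motion": [
    [0,0,-6,0,0,0,-1],
    [0,0,-15,0,0,0,-1],
    [0,0,-30,0,0,0,-1],
    [0,0,-35,0,0,0,-1],
    [0,0,-35,0,0,0,-1],
    [0,0,-35,0,0,0,-1],
    [0,0,-20,0,0,0,-1],
    [0,0,0,0,0,0,-1],
    [0,0,0,0,0,0,-1],
    [0,0,0,0,0,0,-1]
  ]
}}

```text
t: 17.78
tcp_pos: [0.5473, -0.1344, 0.2946]
tool_rot: [-0.003, 1.0, 0.0, -0.0]
force: [-0.4, 0.4, 0.1]
finger_gap: 0.001
```

Run:
```python
from h import *
st()
s=manip.snapshot("side");f=s["frame"];cv2.imwrite("pics/s17.png",cv2.resize(f[110:270,180:360,::-1],None,fx=4,fy=3.75,interpolation=cv2.INTER_CUBIC))
```

```text
t 17.78 tcp [ 0.5473 -0.1344  0.2946] yaw -179.6 z [-0.001  0.    -1.   ] F [-0.4  0.4  0.1] gap 0.001 q [-0.44  0.38  1.51  0.    1.26 -2.02]
```

View pics/s17.png

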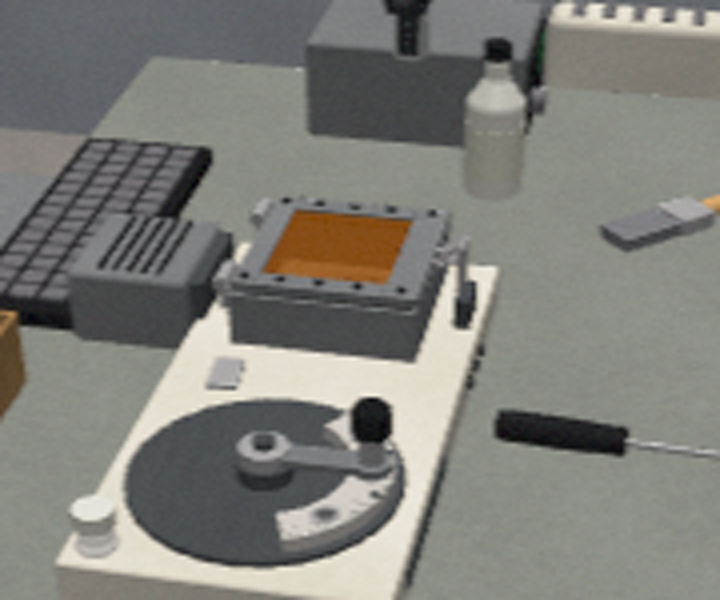

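The lid is shut with the latch over it, the knob is down at the new hole, and the tag and jar are where they were. The robot is clear of everything, so I'm handing in.

```bash
python3 -c "
from station import manip
print(manip.sign_off())"
```

```text
the job is handed in; nothing more can be done
None
```

The fixture is moved on by one hole, the lid is latched, and the job is handed in after about 18 s. No verdict was reported, so the results below rest on my own checks.

- **Plunger:** I pulled the knob up about 13 mm and swung the arm. I then let the pin down on the track and pushed the knob on until it caught; the force at the fingers jumped to about 20 N. The arm then stood at about 0.76 rad. The cameras put the knob centre at about 114 mm, against 116 mm expected with the pin in and 125 mm if it were resting on the track.
- **Lid:** I pushed it down to its stop with closed fingers on the front rail. The last push peaked at about 112 N at the wrist, close to the 120 N limit and harder than needed. The wrist camera then showed the latch over the strike bar. A light touch met the rail at about 111 mm, which matches an angle of about 0.01 rad (latched).
- **At hand-in:** The robot was about 18 cm above the lid, holding nothing and reading no contact force. In the last picture the tag, jar, bottle, screwdriver and brush looked unmoved. The cup and tray were out of that picture, and the robot did not go near them.

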